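Feed the inspection slide one step by its hand wheel

TASK

Feed the clamped nippers one step along the inspection slide: push the flat hand wheel round by its upright handle, clockwise seen from above, through exactly one full turn, so that the handle stops where it started, and then leave it. Push the handle gently with the fingers rather than gripping it hard or forcing it, do not run on past the full turn, and leave the loose things round the slide where they are.

Things in the scene. Friction and masses are not known exactly. Their poses are not given: they have to be found in the camera images.
- slide_bed: the fixed inspection slide: a grey bed plate 130 x 400 x 12 mm with a grey gearbox block 96 x 96 mm (top 56 mm up) at one end, under the hand wheel. Its origin is on the worktop directly under the wheel's axis; its y axis runs along the rails, from the wheel towards the carriage; x across, z up. The plate reaches from y = -85 to +315 mm, the end block is 56 mm high
- wheel_hub (a point): point on the upright axis of the hand wheel, at the height of the wheel rim's upper side (82 mm above the worktop). The wheel lies flat: three spokes, rim centre line 60 mm from the axis, rim bar 14 mm thick, so 134 mm over all; the hub rises 5 mm above this point
- handle_top (a point): middle of the top end of the wheel's only handle, an upright black barrel 19 mm thick (fixed, does not spin), standing on the rim over a spoke, 60 mm from the axis; the barrel reaches from 85 to 137 mm above the worktop. This point is 137 mm above the worktop and goes round with the wheel
- wheel (a joint): angle of the hand wheel in rad, growing clockwise seen from above; one turn is 6.283. It starts anywhere between -2.5 and 2.5, and no stop is near. Friction only, no spring: about 2 to 4 N at the handle turns it slowly; it stays where it is left
- carriage_top (a point): centre of the top of the aluminium carriage (94 x 70 mm, top 52 mm up) with steel nippers clamped across it, their tops and the clamp's at most 81 mm up. The wheel drives it along the rails, 24 mm a turn, away from the wheel when the wheel turns clockwise
- tape_roll: loose blue roll of tape, 62 mm across, 19 mm high; origin at the centre of its underside; stands about 190 mm from the wheel's axis
- forceps: loose steel forceps, 131 x 24 x 10 mm, lying flat; origin at the centre of the underside, long axis x
- timer: loose white kitchen timer, 66 x 66 x 47 mm, grey dial on top; origin at the centre of the underside
- small_carton: loose white card carton, 103 x 63 x 53 mm; origin at the centre of the underside

How it is judged:
By the outcome, as a careful person would: the job done as asked, in the order asked, and still so for the second after the job is handed in, with the robot touching nothing.
It also fails if it takes over 54 s, if anything falls off the work surface, if the arm or the gripper's body presses on something with over 40 N, if the wrist force passes 120 N, or if a joint passes its speed limit or range.

ROBOT

A 6-joint arm with a two-finger parallel gripper is mounted at the origin on a cart in front of the work surface, level with it; the furniture and walls round the work are solid. World frame = base frame: x ahead of the robot, y to its left, z up, the work surface at z = 0. Lengths are in m, angles in rad, forces in N, time in s.
With the tool pointing down it reaches from about 0.3 to 0.775 m from the base axis. Payload 14.6 kg.
Tool frame: the origin (TCP) lies midway between the tips of the shut fingers; the grasp point (between the pads) lies 19 mm behind it (grasp_offset is the distance from the TCP to the grasp point, in m); z points along the fingers, y is the line along which they close (so a half turn about z gives the same grasp; the last joint's range is limited). The gripper opens to 94 mm and grips with 3 to 60 N. Pads are 16 mm wide; open, the fingers measure 119 mm over their backs; the gripper's body (75 mm by 177 mm) begins 78 mm behind the grasp point.
Start: joints at [1.107, 0.3, 1.521, -0, 1.321, -0.067], TCP at [0.213, 0.507, 0.18] pointing down, gripper open.
Joint ranges: [-3.03, 3.03], [-0.79, 2.21], [0.23, 2.52], [-1.04, 4.18], [0, 3.07], [-2.55, 2.55]. Speed limits (rad/s): [2.22, 2.22, 2.57, 3.14, 3.14, 3.14].

INTERFACE

Orientations are given as [roll, pitch, yaw] about the fixed x, y, z axes, in that order (R = Rz(yaw) Ry(pitch) Rx(roll)).
In Python, from station import * gives the robot as it stands. The module is installed in compiled form; this text tells all that it offers.
- The arm moves only by the tool send_rows, never from a script. Its argument "rows" is a list of rows, each an object of numbers: "dx", "dy", "dz": the shift along the tool's x, y, z in mm; "roll": the turn about the tool's z in degrees; "jaw": the closure, from -1 (fully open) to 1 (shut). In form: [{"dx": .., "dy": .., "dz": .., "roll": .., "jaw": ..}, ...]. A call has 1 to 12 rows; each row shifts and turns the commanded pose from where the row before left it, along the tool's axes as they then stand; what a row does not reach is not made up. A row lasts 1/12 s, in which the tool goes at most 41.7 mm and 7.16 degrees, less where a joint would pass 70% of its speed; a pose out of reach is approached as far as the arm can. A call is refused whole if a number of a shift passes 41.7 or a number of a turn 7.16, either way. A call with a gripper value outside its range is refused whole. The fingers move at their own pace and stop on an object; "force" is the grip in N (left out, the last holds). Time passes only in rows, so rows that do not move let the fingers close. It gives the time, the measured TCP pose, the force, the opening and the grip force at its end, in the units of the state.
- get_obs(): the state, without advancing time (a new reading comes with each control period).
- camera(name): name is "scene" or "top"; returns a dict with "frame" (400x640x3 uint8, red, green, blue), "z_map" (400x640 float32, m along the optical axis (not along the pixel's ray), 0 where there is no reading), "camera_matrix" (3x3 intrinsics, pixels), "D" ([k1, k2, p1, p2, k3] as OpenCV has them; the pictures are not rectified), "rvec" (rotation vector, rad) and "tvec" (3), from world to camera coordinates, as OpenCV has them. Camera axes: x right, y down, z forward; pixel columns grow to the right and rows downward; lengths in m; the calibration is good to about 2 mm. A picture is of the moment at which its call begins.
- hand_in(): hands the job in; it is judged then, once.
The state is a dict: "time_s": time; "qpos": joint angles; "joint_vel": joint speeds; "tau": joint torques, N m; "ee_pos": TCP position; "eef_rot": TCP orientation; "force": force on the tool from outside, world axes, zero at the start; "moment": the same for the moment, N m; "grip_width": finger opening in m; "grip_force": force on a finger pad.
Only numpy, scipy, OpenCV 4.12 (cv2) and the standard library are available. Lean on these libraries where they do the work, as an engineer would, in place of code of your own. Each camera call takes 0.05 s, during which the arm holds its last target. There are 200 camera calls.

## Working session

There is one attempt and no reset: what is moved stays moved. The work goes in short steps, Python scripts to look and compute and a tool call to move; the robot and the scene stay as the last step left them, time stands still between calls to the robot, and variables do not carry over. Pictures are saved under pics/ and viewed, at most 10 in all, crops included, and the job is handed in when it is done.

Besides the shell and the picture viewer there is one more tool, called by a JSON object that holds its "name" and its "arguments". send_rows: Moves the arm, as the interface text tells. Its arguments: {"type":"object","properties":{"rows":{"type":"array"},"force":{"type":"number"}},"required":["rows"]}

```bash
mkdir -p pics; cat > h.py <<'E'
from station import *
import numpy as np, cv2
def save(n,name):
    c=camera(n); cv2.imwrite(f'pics/{name}.png',c['frame'][:,:,::-1]); np.savez(f'{name}.npz',**c); return c
def cloud(c):
    h,w=c['z_map'].shape
    u,v=np.meshgrid(np.arange(w),np.arange(h))
    p=cv2.undistortPoints(np.stack([u,v],-1).reshape(-1,1,2).astype(np.float64),c['camera_matrix'],c['D']).reshape(h,w,2)
    z=c['z_map'][...,None].astype(float)
    P=np.concatenate([p*z,z],-1)
    R=cv2.Rodrigues(c['rvec'])[0]
    return (P-np.asarray(c['tvec']).reshape(3))@R
E
python3 - <<'E'
from h import *
for n in('top','scene'):
    c=save(n,n+'0'); W=cloud(c)
    np.save(n+'W.npy',W)
o=get_obs(); print(o)
E
```

```text
{'time_s': 0.1, 'qpos': array([ 1.10740196e+00,  3.00368021e-01,  1.52151759e+00,  7.56803704e-06,
        1.32069152e+00, -6.65939277e-02]), 'joint_vel': array([ 0.00209116, -0.00202021, -0.00248162,  0.0019309 ,  0.0015421 ,
        0.00026103]), 'tau': array([ 2.09300859e-03, -5.32649732e+01, -3.53280544e+01,  7.09508755e-02,
        2.36222288e-02, -6.82614609e-05]), 'ee_pos': array([0.21244059, 0.50703672, 0.17976974]), 'eef_rot': array([-3.14061085e+00, -7.28260331e-05,  2.74479030e+00]), 'force': array([ 0.29387129, -0.5757834 , -0.13859815]), 'moment': array([ 0.013325  ,  0.025538  , -0.02820548]), 'grip_force': 0.0, 'grip_width': 0.0938913241163963}
```

View pics/top0.png

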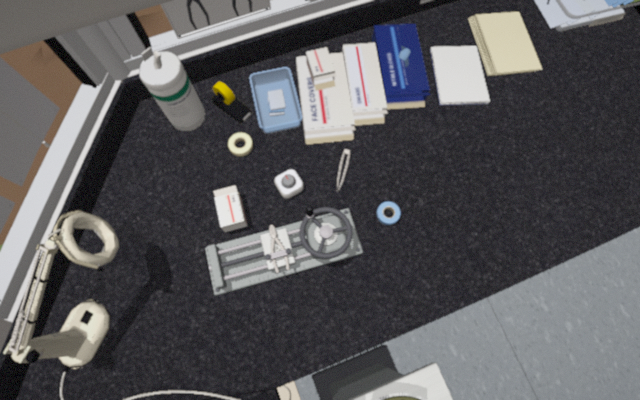

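View pics/scene0.png

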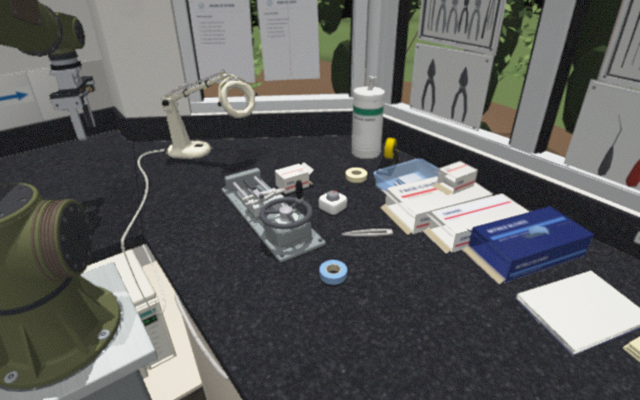

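The top view shows the wheel at about (326,233), its handle at about (310,213) and the tape roll at (388,212). In the scene view the handle is at about (299,187).

```bash
python3 - <<'E'
from h import *
for n,(u0,u1,v0,v1) in (('top',(285,365,195,270)),('scene',(245,330,170,260))):
    W=np.load(n+'W.npy'); im=np.load(n+'0.npz')['frame']
    S=W[v0:v1,u0:u1].reshape(-1,3); C=im[v0:v1,u0:u1].reshape(-1,3).astype(int)
    r=S[(S[:,2]>.070)&(S[:,2]<.090)&(C.max(1)<110)]
    # circle fit on rim points
    c=np.median(r[:,:2],0)
    for k in range(20):
        d=np.hypot(*(r[:,:2]-c).T); m=abs(d-.06)<(.02 if k<10 else .010)
        q=r[m][:,:2]; A=np.c_[2*q,np.ones(len(q))]; s=np.linalg.lstsq(A,(q**2).sum(1),rcond=None)[0]; c=s[:2]
    print(n,'hub',c,'R',np.sqrt(s[2]+c@c),len(q))
    h=S[(S[:,2]>.1)&(S[:,2]<.15)]; print('handle pts',len(h),np.median(h,0),h.min(0),h.max(0))
    t=h[h[:,2]>.130]; print('top',len(t),t.mean(0) if len(t) else '')
    if n=='top':
        for nm,(u,v) in dict(carriage=(275,250),timer=(289,183),carton=(230,208),tape=(388,212),forceps=(343,170),bedA=(218,290),bedB=(355,212),ring=(240,143)).items(): print(nm,W[v-1:v+2,u-1:u+2].reshape(-1,3).mean(0).round(3))
E
```

```text
top hub [ 0.5372551  -0.02060901] R 0.059387781527327085 670
handle pts 68 [0.59108557 0.00151437 0.13220317] [ 0.58551618 -0.00739954  0.10070754] [0.60250764 0.00981372 0.14045455]
top 41 [0.59329017 0.00120463 0.13569065]
carriage [0.547 0.112 0.055]
timer [0.708 0.016 0.046]
carton [0.696 0.185 0.053]
tape [ 0.545 -0.212  0.002]
forceps [ 0.705 -0.144  0.004]
bedA [0.511 0.284 0.015]
bedB [ 0.578 -0.127  0.002]
ring [0.897 0.103 0.001]
scene hub [ 0.53574323 -0.02547186] R 0.05982197680633469 586
handle pts 104 [ 0.59036323 -0.00522593  0.12168222] [ 0.58502455 -0.01122574  0.10023756] [0.6027905  0.00724231 0.13769518]
top 27 [ 0.59236805 -0.00258588  0.13456304]
```

{"name": "send_rows", "arguments": {"rows": [{"roll": 6.86, "jaw": 1}, {"roll": 6.86, "jaw": 1}, {"roll": 6.86, "jaw": 1}, {"roll": 6.86, "jaw": 1}, {"roll": 6.86, "jaw": 1}, {"dx": -20, "dy": 3, "jaw": 1}, {"dx": -35, "dy": 3, "jaw": 1}, {"dx": -35, "dy": 3, "jaw": 1}, {"dx": -35, "dy": 3, "jaw": 1}, {"dx": -35, "dy": 3, "jaw": 1}, {"dx": -35, "dy": 3, "jaw": 1}, {"dx": -35, "dy": 3, "jaw": 1}], "force": 10}}

```text
invalid input at $.rows[0]: expected keys dx, dy, dz, roll, jaw
```

{"name": "send_rows", "arguments": {"rows": [{"dx": -35, "dy": 2, "jaw": 1}, {"dx": -35, "dy": 2, "jaw": 1}, {"dx": -35, "dy": 2, "jaw": 1}, {"dx": -35, "dy": 2, "jaw": 1}, {"dx": -35, "dy": 2, "jaw": 1}, {"dx": -35, "dy": 2, "jaw": 1}, {"dx": -35, "dy": 2, "jaw": 1}, {"dx": -35, "dy": 2, "jaw": 1}, {"dx": -35, "dy": 2, "jaw": 1}, {"dx": -20, "dy": 1, "jaw": 1}, {"jaw": 1}, {"jaw": 1}]}}

```text
invalid input at $.rows[0]: expected keys dx, dy, dz, roll, jaw
```

{"name": "send_rows", "arguments": {"rows": [{"dx": 0, "dy": 0, "dz": 0, "roll": 6.86, "jaw": 1}, {"dx": 0, "dy": 0, "dz": 0, "roll": 6.86, "jaw": 1}, {"dx": 0, "dy": 0, "dz": 0, "roll": 6.86, "jaw": 1}, {"dx": 0, "dy": 0, "dz": 0, "roll": 6.86, "jaw": 1}, {"dx": 0, "dy": 0, "dz": 0, "roll": 6.86, "jaw": 1}, {"dx": -20, "dy": 3, "dz": 0, "roll": 0, "jaw": 1}, {"dx": -35, "dy": 3, "dz": 0, "roll": 0, "jaw": 1}, {"dx": -35, "dy": 3, "dz": 0, "roll": 0, "jaw": 1}, {"dx": -35, "dy": 3, "dz": 0, "roll": 0, "jaw": 1}, {"dx": -35, "dy": 3, "dz": 0, "roll": 0, "jaw": 1}, {"dx": -35, "dy": 3, "dz": 0, "roll": 0, "jaw": 1}, {"dx": -35, "dy": 3, "dz": 0, "roll": 0, "jaw": 1}], "force": 10}}

```text
time_s: 1.1
ee_pos: [0.3559, 0.3242, 0.1801]
eef_rot: [-3.141, 0.0, 2.146]
force: [0.2, 0.3, -0.4]
grip_width: 0.0178
grip_force: 0.0
```

{"name": "send_rows", "arguments": {"rows": [{"dx": -36, "dy": 2, "dz": 0, "roll": 0, "jaw": 1}, {"dx": -36, "dy": 2, "dz": 0, "roll": 0, "jaw": 1}, {"dx": -36, "dy": 2, "dz": 0, "roll": 0, "jaw": 1}, {"dx": -36, "dy": 2, "dz": 0, "roll": 0, "jaw": 1}, {"dx": -36, "dy": 2, "dz": 0, "roll": 0, "jaw": 1}, {"dx": -36, "dy": 2, "dz": 0, "roll": 0, "jaw": 1}, {"dx": -36, "dy": 2, "dz": 0, "roll": 0, "jaw": 1}, {"dx": -36, "dy": 2, "dz": 0, "roll": 0, "jaw": 1}, {"dx": -36, "dy": 1, "dz": 0, "roll": 0, "jaw": 1}, {"dx": -30, "dy": 1, "dz": 0, "roll": 0, "jaw": 1}, {"dx": -12, "dy": 0, "dz": 0, "roll": 0, "jaw": 1}, {"dx": 0, "dy": 0, "dz": 0, "roll": 0, "jaw": 1}]}}

```text
time_s: 2.1
ee_pos: [0.5701, 0.0265, 0.1795]
eef_rot: [-3.141, -0.0, 2.143]
force: [-0.8, 0.2, -1.2]
grip_width: 0.0007
grip_force: 0.0
```

```bash
python3 - <<'E'
from h import *
c=save('scene','s1'); cv2.imwrite('pics/s1c.png',cv2.resize(c['frame'][120:270,200:400,::-1],None,fx=4,fy=4))
print(get_obs()['ee_pos'],get_obs()['qpos'])
E
```

```text
[0.5693998  0.02807061 0.17962099] [-1.50619952e-02  3.46015628e-01  1.46172987e+00  1.50886204e-04
  1.33503507e+00 -5.88928848e-01]
```

View pics/s1c.png

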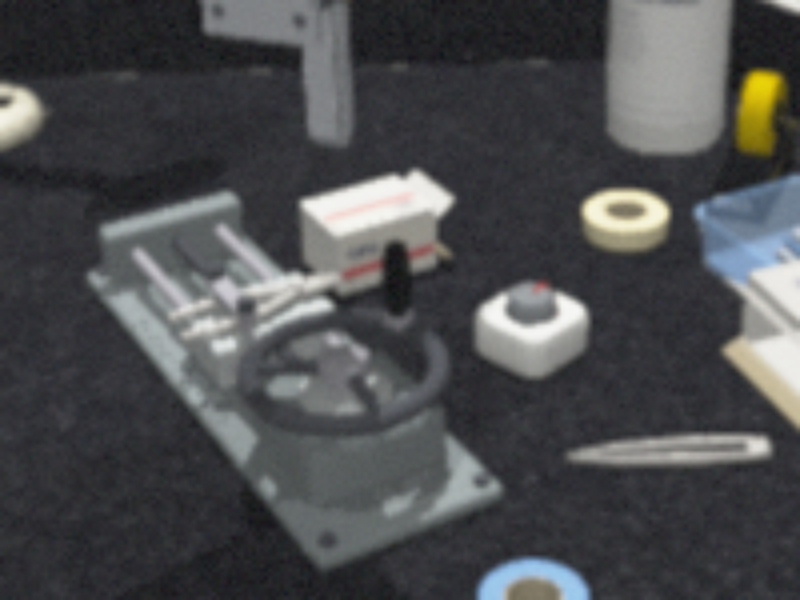

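The finger tips, at crop pixel (330,145), are above and behind the handle, whose top is at (397,245), and the way down is clear. I'll lower them.

{"name": "send_rows", "arguments": {"rows": [{"dx": 0, "dy": 0, "dz": 12, "roll": 0, "jaw": 1}, {"dx": 0, "dy": 0, "dz": 18, "roll": 0, "jaw": 1}, {"dx": 0, "dy": 0, "dz": 18, "roll": 0, "jaw": 1}, {"dx": 0, "dy": 0, "dz": 18, "roll": 0, "jaw": 1}, {"dx": 0, "dy": 0, "dz": 12, "roll": 0, "jaw": 1}, {"dx": 0, "dy": 0, "dz": 3, "roll": 0, "jaw": 1}, {"dx": 0, "dy": 0, "dz": 0, "roll": 0, "jaw": 1}]}}

```text
time_s: 2.73
ee_pos: [0.569, 0.0293, 0.0989]
eef_rot: [-3.141, -0.001, 2.147]
force: [1.0, -0.0, -0.4]
grip_width: 0.0007
grip_force: 0.0
```

```bash
python3 - <<'E'
# tool-frame steps for the circle, fixed yaw 123deg
import numpy as np
a=np.radians(123); ex=np.array([np.cos(a),np.sin(a)]); ey=np.array([np.sin(a),-np.cos(a)])
P=lambda d:60*np.array([np.cos(np.radians(d)),np.sin(np.radians(d))])
for k,d in enumerate(np.arange(57,57-400,-10)):
    v=P(d-10)-P(d); print(d,'->',d-10,(v@ex/4).round(2),(v@ey/4).round(2),end=' | ')
E
```

```text
57 -> 47 -2.47 0.85 | 47 -> 37 -2.58 0.41 | 37 -> 27 -2.61 -0.05 | 27 -> 17 -2.57 -0.5 | 17 -> 7 -2.44 -0.94 | 7 -> -3 -2.24 -1.35 | -3 -> -13 -1.97 -1.72 | -13 -> -23 -1.65 -2.03 | -23 -> -33 -1.27 -2.29 | -33 -> -43 -0.85 -2.47 | -43 -> -53 -0.41 -2.58 | -53 -> -63 0.05 -2.61 | -63 -> -73 0.5 -2.57 | -73 -> -83 0.94 -2.44 | -83 -> -93 1.35 -2.24 | -93 -> -103 1.72 -1.97 | -103 -> -113 2.03 -1.65 | -113 -> -123 2.29 -1.27 | -123 -> -133 2.47 -0.85 | -133 -> -143 2.58 -0.41 | -143 -> -153 2.61 0.05 | -153 -> -163 2.57 0.5 | -163 -> -173 2.44 0.94 | -173 -> -183 2.24 1.35 | -183 -> -193 1.97 1.72 | -193 -> -203 1.65 2.03 | -203 -> -213 1.27 2.29 | -213 -> -223 0.85 2.47 | -223 -> -233 0.41 2.58 | -233 -> -243 -0.05 2.61 | -243 -> -253 -0.5 2.57 | -253 -> -263 -0.94 2.44 | -263 -> -273 -1.35 2.24 | -273 -> -283 -1.72 1.97 | -283 -> -293 -2.03 1.65 | -293 -> -303 -2.29 1.27 | -303 -> -313 -2.47 0.85 | -313 -> -323 -2.58 0.41 | -323 -> -333 -2.61 -0.05 | -333 -> -343 -2.57 -0.5 |
```

{"name": "send_rows", "arguments": {"rows": [{"dx": -2.5, "dy": 0.8, "dz": 0, "roll": 0, "jaw": 1}, {"dx": -2.5, "dy": 0.8, "dz": 0, "roll": 0, "jaw": 1}, {"dx": -2.5, "dy": 0.8, "dz": 0, "roll": 0, "jaw": 1}, {"dx": -2.5, "dy": 0.8, "dz": 0, "roll": 0, "jaw": 1}, {"dx": -2.5, "dy": 0.4, "dz": 0, "roll": 0, "jaw": 1}, {"dx": -1, "dy": 0.2, "dz": 0, "roll": 0, "jaw": 1}, {"dx": 0, "dy": 0, "dz": 0, "roll": 0, "jaw": 1}]}}

```text
time_s: 3.32
ee_pos: [0.5803, 0.0189, 0.0992]
eef_rot: [3.142, 0.0, 2.146]
force: [-0.5, 0.6, -0.1]
grip_width: -0.0001
grip_force: 0.0
```

{"name": "send_rows", "arguments": {"rows": [{"dx": -1, "dy": 0, "dz": 0, "roll": 0, "jaw": 1}, {"dx": -1, "dy": 0, "dz": 0, "roll": 0, "jaw": 1}]}}

```text
time_s: 3.48
ee_pos: [0.5812, 0.0175, 0.0993]
eef_rot: [-3.142, -0.0, 2.146]
force: [-0.1, -0.0, -1.4]
grip_width: 0.0002
grip_force: 0.0
```

{"name": "send_rows", "arguments": {"rows": [{"dx": -1, "dy": 0, "dz": 0, "roll": 0, "jaw": 1}, {"dx": -1, "dy": 0, "dz": 0, "roll": 0, "jaw": 1}]}}

```text
time_s: 3.65
ee_pos: [0.5823, 0.0158, 0.0993]
eef_rot: [3.142, -0.0, 2.146]
force: [0.6, 0.0, 0.3]
grip_width: 0.0006
grip_force: 0.0
```

{"name": "send_rows", "arguments": {"rows": [{"dx": -1, "dy": 0, "dz": 0, "roll": 0, "jaw": 1}, {"dx": -1, "dy": 0, "dz": 0, "roll": 0, "jaw": 1}]}}

```text
time_s: 3.82
ee_pos: [0.5833, 0.0142, 0.0992]
eef_rot: [-3.141, -0.0, 2.146]
force: [-1.6, 1.2, 0.4]
grip_width: 0.0006
grip_force: 1.1
```

Contact came at TCP (0.583, 0.0147), about where predicted. I'll push round at about 30°/s.

{"name": "send_rows", "arguments": {"rows": [{"dx": -2.62, "dy": 0, "dz": 0, "roll": 0, "jaw": 1}, {"dx": -2.62, "dy": 0, "dz": 0, "roll": 0, "jaw": 1}, {"dx": -2.62, "dy": 0, "dz": 0, "roll": 0, "jaw": 1}, {"dx": -2.62, "dy": 0, "dz": 0, "roll": 0, "jaw": 1}, {"dx": -2.58, "dy": -0.45, "dz": 0, "roll": 0, "jaw": 1}, {"dx": -2.58, "dy": -0.45, "dz": 0, "roll": 0, "jaw": 1}, {"dx": -2.58, "dy": -0.45, "dz": 0, "roll": 0, "jaw": 1}, {"dx": -2.58, "dy": -0.45, "dz": 0, "roll": 0, "jaw": 1}, {"dx": -2.46, "dy": -0.9, "dz": 0, "roll": 0, "jaw": 1}, {"dx": -2.46, "dy": -0.9, "dz": 0, "roll": 0, "jaw": 1}, {"dx": -2.46, "dy": -0.9, "dz": 0, "roll": 0, "jaw": 1}, {"dx": -2.46, "dy": -0.9, "dz": 0, "roll": 0, "jaw": 1}]}}

```text
time_s: 4.82
ee_pos: [0.5955, -0.0146, 0.0992]
eef_rot: [-3.141, -0.0, 2.146]
force: [-3.2, 3.5, 0.0]
grip_width: 0.0005
grip_force: 2.0
```

{"name": "send_rows", "arguments": {"rows": [{"dx": -2.27, "dy": -1.31, "dz": 0, "roll": 0, "jaw": 1}, {"dx": -2.27, "dy": -1.31, "dz": 0, "roll": 0, "jaw": 1}, {"dx": -2.27, "dy": -1.31, "dz": 0, "roll": 0, "jaw": 1}, {"dx": -2.27, "dy": -1.31, "dz": 0, "roll": 0, "jaw": 1}, {"dx": -2.0, "dy": -1.68, "dz": 0, "roll": 0, "jaw": 1}, {"dx": -2.0, "dy": -1.68, "dz": 0, "roll": 0, "jaw": 1}, {"dx": -2.0, "dy": -1.68, "dz": 0, "roll": 0, "jaw": 1}, {"dx": -2.0, "dy": -1.68, "dz": 0, "roll": 0, "jaw": 1}, {"dx": -1.68, "dy": -2.0, "dz": 0, "roll": 0, "jaw": 1}, {"dx": -1.68, "dy": -2.0, "dz": 0, "roll": 0, "jaw": 1}, {"dx": -1.68, "dy": -2.0, "dz": 0, "roll": 0, "jaw": 1}, {"dx": -1.68, "dy": -2.0, "dz": 0, "roll": 0, "jaw": 1}]}}

```text
time_s: 5.82
ee_pos: [0.5921, -0.0457, 0.0995]
eef_rot: [3.141, 0.001, 2.146]
force: [1.0, 3.3, 0.5]
grip_width: 0.0005
grip_force: 1.0
```

{"name": "send_rows", "arguments": {"rows": [{"dx": -1.31, "dy": -2.27, "dz": 0, "roll": 0, "jaw": 1}, {"dx": -1.31, "dy": -2.27, "dz": 0, "roll": 0, "jaw": 1}, {"dx": -1.31, "dy": -2.27, "dz": 0, "roll": 0, "jaw": 1}, {"dx": -1.31, "dy": -2.27, "dz": 0, "roll": 0, "jaw": 1}, {"dx": -0.9, "dy": -2.46, "dz": 0, "roll": 0, "jaw": 1}, {"dx": -0.9, "dy": -2.46, "dz": 0, "roll": 0, "jaw": 1}, {"dx": -0.9, "dy": -2.46, "dz": 0, "roll": 0, "jaw": 1}, {"dx": -0.9, "dy": -2.46, "dz": 0, "roll": 0, "jaw": 1}, {"dx": -0.45, "dy": -2.58, "dz": 0, "roll": 0, "jaw": 1}, {"dx": -0.45, "dy": -2.58, "dz": 0, "roll": 0, "jaw": 1}, {"dx": -0.45, "dy": -2.58, "dz": 0, "roll": 0, "jaw": 1}, {"dx": -0.45, "dy": -2.58, "dz": 0, "roll": 0, "jaw": 1}]}}

```text
time_s: 6.82
ee_pos: [0.5728, -0.0703, 0.0993]
eef_rot: [3.141, -0.0, 2.146]
force: [1.7, 3.8, 0.1]
grip_width: 0.0007
grip_force: 1.5
```

{"name": "send_rows", "arguments": {"rows": [{"dx": 0, "dy": -2.62, "dz": 0, "roll": 0, "jaw": 1}, {"dx": 0, "dy": -2.62, "dz": 0, "roll": 0, "jaw": 1}, {"dx": 0, "dy": -2.62, "dz": 0, "roll": 0, "jaw": 1}, {"dx": 0, "dy": -2.62, "dz": 0, "roll": 0, "jaw": 1}, {"dx": 0.45, "dy": -2.58, "dz": 0, "roll": 0, "jaw": 1}, {"dx": 0.45, "dy": -2.58, "dz": 0, "roll": 0, "jaw": 1}, {"dx": 0.45, "dy": -2.58, "dz": 0, "roll": 0, "jaw": 1}, {"dx": 0.45, "dy": -2.58, "dz": 0, "roll": 0, "jaw": 1}, {"dx": 0.9, "dy": -2.46, "dz": 0, "roll": 0, "jaw": 1}, {"dx": 0.9, "dy": -2.46, "dz": 0, "roll": 0, "jaw": 1}, {"dx": 0.9, "dy": -2.46, "dz": 0, "roll": 0, "jaw": 1}, {"dx": 0.9, "dy": -2.46, "dz": 0, "roll": 0, "jaw": 1}]}}

```text
time_s: 7.82
ee_pos: [0.5441, -0.0826, 0.0993]
eef_rot: [-3.141, 0.0, 2.146]
force: [2.6, 0.6, 0.0]
grip_width: 0.0005
grip_force: 1.0
```

{"name": "send_rows", "arguments": {"rows": [{"dx": 1.31, "dy": -2.27, "dz": 0, "roll": 0, "jaw": 1}, {"dx": 1.31, "dy": -2.27, "dz": 0, "roll": 0, "jaw": 1}, {"dx": 1.31, "dy": -2.27, "dz": 0, "roll": 0, "jaw": 1}, {"dx": 1.31, "dy": -2.27, "dz": 0, "roll": 0, "jaw": 1}, {"dx": 1.68, "dy": -2.0, "dz": 0, "roll": 0, "jaw": 1}, {"dx": 1.68, "dy": -2.0, "dz": 0, "roll": 0, "jaw": 1}, {"dx": 1.68, "dy": -2.0, "dz": 0, "roll": 0, "jaw": 1}, {"dx": 1.68, "dy": -2.0, "dz": 0, "roll": 0, "jaw": 1}, {"dx": 2.0, "dy": -1.68, "dz": 0, "roll": 0, "jaw": 1}, {"dx": 2.0, "dy": -1.68, "dz": 0, "roll": 0, "jaw": 1}, {"dx": 2.0, "dy": -1.68, "dz": 0, "roll": 0, "jaw": 1}, {"dx": 2.0, "dy": -1.68, "dz": 0, "roll": 0, "jaw": 1}]}}

```text
time_s: 8.82
ee_pos: [0.5132, -0.0784, 0.0992]
eef_rot: [-3.142, 0.0, 2.146]
force: [1.8, -2.0, 0.9]
grip_width: 0.0008
grip_force: 0.9
```

{"name": "send_rows", "arguments": {"rows": [{"dx": 2.27, "dy": -1.31, "dz": 0, "roll": 0, "jaw": 1}, {"dx": 2.27, "dy": -1.31, "dz": 0, "roll": 0, "jaw": 1}, {"dx": 2.27, "dy": -1.31, "dz": 0, "roll": 0, "jaw": 1}, {"dx": 2.27, "dy": -1.31, "dz": 0, "roll": 0, "jaw": 1}, {"dx": 2.46, "dy": -0.9, "dz": 0, "roll": 0, "jaw": 1}, {"dx": 2.46, "dy": -0.9, "dz": 0, "roll": 0, "jaw": 1}, {"dx": 2.46, "dy": -0.9, "dz": 0, "roll": 0, "jaw": 1}, {"dx": 2.46, "dy": -0.9, "dz": 0, "roll": 0, "jaw": 1}, {"dx": 2.58, "dy": -0.45, "dz": 0, "roll": 0, "jaw": 1}, {"dx": 2.58, "dy": -0.45, "dz": 0, "roll": 0, "jaw": 1}, {"dx": 2.58, "dy": -0.45, "dz": 0, "roll": 0, "jaw": 1}, {"dx": 2.58, "dy": -0.45, "dz": 0, "roll": 0, "jaw": 1}]}}

```text
time_s: 9.82
ee_pos: [0.4885, -0.0596, 0.0993]
eef_rot: [3.142, 0.0, 2.146]
force: [2.1, -1.2, -0.4]
grip_width: 0.0003
grip_force: 1.2
```

{"name": "send_rows", "arguments": {"rows": [{"dx": 2.62, "dy": 0, "dz": 0, "roll": 0, "jaw": 1}, {"dx": 2.62, "dy": 0, "dz": 0, "roll": 0, "jaw": 1}, {"dx": 2.62, "dy": 0, "dz": 0, "roll": 0, "jaw": 1}, {"dx": 2.62, "dy": 0, "dz": 0, "roll": 0, "jaw": 1}, {"dx": 2.58, "dy": 0.45, "dz": 0, "roll": 0, "jaw": 1}, {"dx": 2.58, "dy": 0.45, "dz": 0, "roll": 0, "jaw": 1}, {"dx": 2.58, "dy": 0.45, "dz": 0, "roll": 0, "jaw": 1}, {"dx": 2.58, "dy": 0.45, "dz": 0, "roll": 0, "jaw": 1}, {"dx": 2.46, "dy": 0.9, "dz": 0, "roll": 0, "jaw": 1}, {"dx": 2.46, "dy": 0.9, "dz": 0, "roll": 0, "jaw": 1}, {"dx": 2.46, "dy": 0.9, "dz": 0, "roll": 0, "jaw": 1}, {"dx": 2.46, "dy": 0.9, "dz": 0, "roll": 0, "jaw": 1}]}}

```text
time_s: 10.82
ee_pos: [0.4766, -0.0309, 0.0993]
eef_rot: [3.141, 0.0, 2.146]
force: [2.0, -2.5, 0.9]
grip_width: 0.0008
grip_force: 1.3
```

{"name": "send_rows", "arguments": {"rows": [{"dx": 2.27, "dy": 1.31, "dz": 0, "roll": 0, "jaw": 1}, {"dx": 2.27, "dy": 1.31, "dz": 0, "roll": 0, "jaw": 1}, {"dx": 2.27, "dy": 1.31, "dz": 0, "roll": 0, "jaw": 1}, {"dx": 2.27, "dy": 1.31, "dz": 0, "roll": 0, "jaw": 1}, {"dx": 2.0, "dy": 1.68, "dz": 0, "roll": 0, "jaw": 1}, {"dx": 2.0, "dy": 1.68, "dz": 0, "roll": 0, "jaw": 1}, {"dx": 2.0, "dy": 1.68, "dz": 0, "roll": 0, "jaw": 1}, {"dx": 2.0, "dy": 1.68, "dz": 0, "roll": 0, "jaw": 1}, {"dx": 1.68, "dy": 2.0, "dz": 0, "roll": 0, "jaw": 1}, {"dx": 1.68, "dy": 2.0, "dz": 0, "roll": 0, "jaw": 1}, {"dx": 1.68, "dy": 2.0, "dz": 0, "roll": 0, "jaw": 1}, {"dx": 1.68, "dy": 2.0, "dz": 0, "roll": 0, "jaw": 1}]}}

```text
time_s: 11.82
ee_pos: [0.4803, -0.0, 0.0992]
eef_rot: [-3.141, -0.0, 2.146]
force: [-1.3, -2.0, -0.2]
grip_width: 0.0007
grip_force: 0.9
```

{"name": "send_rows", "arguments": {"rows": [{"dx": 1.31, "dy": 2.27, "dz": 0, "roll": 0, "jaw": 1}, {"dx": 1.31, "dy": 2.27, "dz": 0, "roll": 0, "jaw": 1}, {"dx": 1.31, "dy": 2.27, "dz": 0, "roll": 0, "jaw": 1}, {"dx": 1.31, "dy": 2.27, "dz": 0, "roll": 0, "jaw": 1}, {"dx": 0.9, "dy": 2.46, "dz": 0, "roll": 0, "jaw": 1}, {"dx": 0.9, "dy": 2.46, "dz": 0, "roll": 0, "jaw": 1}, {"dx": 0.9, "dy": 2.46, "dz": 0, "roll": 0, "jaw": 1}, {"dx": 0.9, "dy": 2.46, "dz": 0, "roll": 0, "jaw": 1}, {"dx": 0.45, "dy": 2.58, "dz": 0, "roll": 0, "jaw": 1}, {"dx": 0.45, "dy": 2.58, "dz": 0, "roll": 0, "jaw": 1}, {"dx": 0.45, "dy": 2.58, "dz": 0, "roll": 0, "jaw": 1}, {"dx": 0.45, "dy": 2.58, "dz": 0, "roll": 0, "jaw": 1}]}}

```text
time_s: 12.82
ee_pos: [0.4992, 0.0247, 0.0992]
eef_rot: [-3.141, 0.0, 2.146]
force: [-0.3, -2.7, 1.2]
grip_width: 0.0006
grip_force: 1.3
```

{"name": "send_rows", "arguments": {"rows": [{"dx": 0, "dy": 2.62, "dz": 0, "roll": 0, "jaw": 1}, {"dx": 0, "dy": 2.62, "dz": 0, "roll": 0, "jaw": 1}, {"dx": 0, "dy": 2.62, "dz": 0, "roll": 0, "jaw": 1}, {"dx": 0, "dy": 2.62, "dz": 0, "roll": 0, "jaw": 1}, {"dx": -0.45, "dy": 2.58, "dz": 0, "roll": 0, "jaw": 1}, {"dx": -0.45, "dy": 2.58, "dz": 0, "roll": 0, "jaw": 1}, {"dx": -0.45, "dy": 2.58, "dz": 0, "roll": 0, "jaw": 1}, {"dx": -0.45, "dy": 2.58, "dz": 0, "roll": 0, "jaw": 1}, {"dx": -0.9, "dy": 2.46, "dz": 0, "roll": 0, "jaw": 1}, {"dx": -0.9, "dy": 2.46, "dz": 0, "roll": 0, "jaw": 1}, {"dx": -0.9, "dy": 2.46, "dz": 0, "roll": 0, "jaw": 1}, {"dx": -0.9, "dy": 2.46, "dz": 0, "roll": 0, "jaw": 1}]}}

```text
time_s: 13.82
ee_pos: [0.5278, 0.0363, 0.0992]
eef_rot: [-3.141, 0.0, 2.146]
force: [-3.0, -7.7, 1.7]
grip_width: 0.0003
grip_force: 3.3
```

{"name": "send_rows", "arguments": {"rows": [{"dx": -1.31, "dy": 2.27, "dz": 0, "roll": 0, "jaw": 1}, {"dx": -1.31, "dy": 2.27, "dz": 0, "roll": 0, "jaw": 1}, {"dx": -1.31, "dy": 2.27, "dz": 0, "roll": 0, "jaw": 1}, {"dx": -1.31, "dy": 2.27, "dz": 0, "roll": 0, "jaw": 1}, {"dx": -1.68, "dy": 2.0, "dz": 0, "roll": 0, "jaw": 1}, {"dx": -1.68, "dy": 2.0, "dz": 0, "roll": 0, "jaw": 1}, {"dx": -1.68, "dy": 2.0, "dz": 0, "roll": 0, "jaw": 1}, {"dx": -1.68, "dy": 2.0, "dz": 0, "roll": 0, "jaw": 1}, {"dx": -2.0, "dy": 1.68, "dz": 0, "roll": 0, "jaw": 1}, {"dx": -2.0, "dy": 1.68, "dz": 0, "roll": 0, "jaw": 1}, {"dx": -2.0, "dy": 1.68, "dz": 0, "roll": 0, "jaw": 1}, {"dx": -2.0, "dy": 1.68, "dz": 0, "roll": 0, "jaw": 1}]}}

```text
time_s: 14.82
ee_pos: [0.5588, 0.0329, 0.0993]
eef_rot: [3.142, -0.0, 2.146]
force: [-2.2, 0.6, 0.2]
grip_width: 0.0002
grip_force: 1.1
```

{"name": "send_rows", "arguments": {"rows": [{"dx": -2.27, "dy": 1.31, "dz": 0, "roll": 0, "jaw": 1}, {"dx": -2.27, "dy": 1.31, "dz": 0, "roll": 0, "jaw": 1}, {"dx": -2.27, "dy": 1.31, "dz": 0, "roll": 0, "jaw": 1}, {"dx": -2.27, "dy": 1.31, "dz": 0, "roll": 0, "jaw": 1}, {"dx": -2.46, "dy": 0.9, "dz": 0, "roll": 0, "jaw": 1}, {"dx": -2.46, "dy": 0.9, "dz": 0, "roll": 0, "jaw": 1}, {"dx": -2.0, "dy": 0.7, "dz": 0, "roll": 0, "jaw": 1}, {"dx": -1.5, "dy": 0.5, "dz": 0, "roll": 0, "jaw": 1}, {"dx": -1, "dy": 0.3, "dz": 0, "roll": 0, "jaw": 1}, {"dx": 0, "dy": 0, "dz": 0, "roll": 0, "jaw": 1}]}}

```text
time_s: 15.65
ee_pos: [0.576, 0.0219, 0.0992]
eef_rot: [3.141, 0.0, 2.146]
force: [-1.3, 1.2, 0.3]
grip_width: 0.0008
grip_force: 0.6
```

{"name": "send_rows", "arguments": {"rows": [{"dx": -1, "dy": 0.3, "dz": 0, "roll": 0, "jaw": 1}, {"dx": -1, "dy": 0.3, "dz": 0, "roll": 0, "jaw": 1}, {"dx": -1, "dy": 0.3, "dz": 0, "roll": 0, "jaw": 1}, {"dx": -1, "dy": 0.3, "dz": 0, "roll": 0, "jaw": 1}, {"dx": -1, "dy": 0.2, "dz": 0, "roll": 0, "jaw": 1}, {"dx": -1, "dy": 0.2, "dz": 0, "roll": 0, "jaw": 1}, {"dx": -1, "dy": 0.2, "dz": 0, "roll": 0, "jaw": 1}, {"dx": -0.5, "dy": 0, "dz": 0, "roll": 0, "jaw": 1}, {"dx": 0, "dy": 0, "dz": 0, "roll": 0, "jaw": 1}]}}

```text
time_s: 16.4
ee_pos: [0.5815, 0.0166, 0.0992]
eef_rot: [3.141, 0.0, 2.146]
force: [-2.7, 0.6, 0.7]
grip_width: 0.0004
grip_force: 0.8
```

```bash
cat > cmp.py <<'E'
from h import *
import sys
# handle angle from dark points above 100 mm around the handle position, both cameras vs start
hub={'top':np.array([.5373,-.0206]),'scene':np.array([.5357,-.0255])}
box={'top':(285,365,195,270),'scene':(245,330,170,260)}
def ang(c,n):
    u0,u1,v0,v1=box[n]; W=cloud(c)[v0:v1,u0:u1].reshape(-1,3); C=c['frame'][v0:v1,u0:u1].reshape(-1,3).astype(int)
    h=W[(W[:,2]>.105)&(W[:,2]<.139)&(C.max(1)<60)&(np.hypot(*(W[:,:2]-[.593,0]).T)<.03)]
    m=np.median(h,0); d=m[:2]-hub[n]; return len(h),m.round(4),np.degrees(np.arctan2(d[1],d[0])).round(1)
for n in('top','scene'):
    print(n,ang(dict(np.load(n+'0.npz')),n),ang(save(n,n+sys.argv[1]),n))
E
python3 cmp.py _e1
```

```text
top (53, array([0.5899, 0.0013, 0.1312]), np.float64(22.6)) (0, array([nan, nan, nan]), np.float64(nan))
scene (72, array([ 0.5904, -0.0062,  0.1205]), np.float64(19.4)) (73, array([ 0.5887, -0.0031,  0.1209]), np.float64(22.9))
  return _methods._mean(a, axis=axis, dtype=dtype,
  ret = um.true_divide(
```

{"name": "send_rows", "arguments": {"rows": [{"dx": -0.7, "dy": 0.1, "dz": 0, "roll": 0, "jaw": 1}, {"dx": -0.7, "dy": 0, "dz": 0, "roll": 0, "jaw": 1}, {"dx": -0.7, "dy": 0, "dz": 0, "roll": 0, "jaw": 1}, {"dx": -0.3, "dy": 0, "dz": 0, "roll": 0, "jaw": 1}, {"dx": 0, "dy": 0, "dz": 0, "roll": 0, "jaw": 1}]}}

```text
time_s: 16.92
ee_pos: [0.5828, 0.0146, 0.0992]
eef_rot: [-3.142, 0.0, 2.146]
force: [-2.2, 0.6, 0.1]
grip_width: 0.0003
grip_force: 0.9
```

```bash
python3 cmp.py _e2 2>/dev/null; python3 -c "
from station import *
for i in range(3): camera('scene'); print(get_obs()['ee_pos'],get_obs()['force'])"
```

```text
top (53, array([0.5899, 0.0013, 0.1312]), np.float64(22.6)) (0, array([nan, nan, nan]), np.float64(nan))
scene (72, array([ 0.5904, -0.0062,  0.1205]), np.float64(19.4)) (71, array([ 0.5901, -0.0054,  0.1208]), np.float64(20.3))
[0.5827934  0.01472388 0.0992249 ] [-2.56535656  1.96115667 -0.27877637]
[0.58280261 0.01470289 0.09927303] [-1.82902174  0.43664099 -0.70170941]
[0.58281985 0.01470749 0.09928781] [-1.29428989  0.93510288 -1.03040478]
```

Within about 1°. I'll back off straight, rise clear and check with both cameras.

{"name": "send_rows", "arguments": {"rows": [{"dx": 4, "dy": 0, "dz": 0, "roll": 0, "jaw": 1}, {"dx": 8, "dy": -1, "dz": 0, "roll": 0, "jaw": 1}, {"dx": 6, "dy": -2, "dz": 0, "roll": 0, "jaw": 1}, {"dx": 0, "dy": 0, "dz": -15, "roll": 0, "jaw": 1}, {"dx": 0, "dy": 0, "dz": -30, "roll": 0, "jaw": 1}, {"dx": 0, "dy": 0, "dz": -35, "roll": 0, "jaw": 1}, {"dx": 30, "dy": 0, "dz": -10, "roll": 0, "jaw": 1}, {"dx": 40, "dy": 0, "dz": 0, "roll": 0, "jaw": 1}, {"dx": 40, "dy": 0, "dz": 0, "roll": 0, "jaw": 1}, {"dx": 40, "dy": 0, "dz": 0, "roll": 0, "jaw": 1}, {"dx": 40, "dy": 0, "dz": 0, "roll": 0, "jaw": 1}, {"dx": 30, "dy": 0, "dz": 0, "roll": 0, "jaw": 1}]}}

```text
time_s: 18.17
ee_pos: [0.4485, 0.215, 0.1895]
eef_rot: [3.141, -0.0, 2.147]
force: [0.0, 0.2, 0.3]
grip_width: 0.0004
grip_force: 0.0
```

```bash
python3 cmp.py _e3; python3 - <<'E'
from h import *
a=np.hstack([cv2.resize(cv2.imread(f'pics/{n}.png')[130:280,200:400],None,fx=2,fy=2) for n in('top0','top_e3')])
b=np.hstack([cv2.resize(cv2.imread(f'pics/{n}.png')[130:280,200:400],None,fx=2,fy=2) for n in('scene0','scene_e3')])
cv2.imwrite('pics/cmp.png',np.vstack([a,b]))
E
```

```text
top (53, array([0.5899, 0.0013, 0.1312]), np.float64(22.6)) (60, array([0.5907, 0.0023, 0.1306]), np.float64(23.2))
scene (72, array([ 0.5904, -0.0062,  0.1205]), np.float64(19.4)) (73, array([ 0.59  , -0.0058,  0.1201]), np.float64(20.0))
```

View pics/cmp.png

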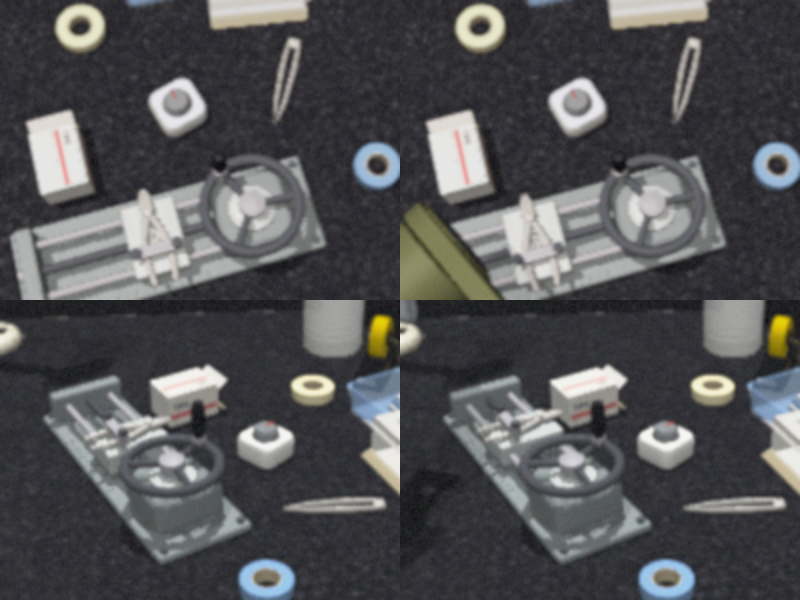

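The before and after pictures match. The handle is at (219,163) in both top crops and within 0.6° of its start. The carriage has moved away from the wheel, the loose things haven't moved, and the arm is clear.

```bash
python3 -c "
from station import *
print(hand_in())"
```

```text
the job is handed in; nothing more can be done
None
```

I pushed the wheel one full clockwise turn and handed the job in at about 18 s: both cameras put the handle about 0.6° short of its start, the highest force I read while pushing was about 8 N, the loose things did not visibly move, and the arm was clear.

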